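# Load a flower pot and lock it in front of the engraver

## Task

Get the next pot ready for engraving: with the carriage still out on the loading side, take the one empty flower pot from the tray and stand it upright in the round nest on the carriage, then push the carriage along its rail until it clicks into the middle notch, with the pot in front of the engraving cutter. Swing the steel hook down over the carriage's catch pin until it rests there, and only then press the start button. Do not bump the engraver, and leave the planted pots and everything else on the table as they are.

Things in the scene. Friction and masses are not known exactly. Their poses are not given: they have to be found in the camera images.
- pot_center (a point): The one empty terracotta flower pot, loose: 56 mm tall, foot 40 mm across, straight rim band 59 to 60 mm across and 15 mm high at the top, wall 4 mm. Origin on its axis half-way up (28 mm above its foot), z up. It starts upright in one of the three places of the wooden tray; the other two hold planted pots of the same size.
- tray: Low wooden stock tray, fixed for the task, 290 x 100 mm, rim 22 mm above the table, floor 6 mm thick. Origin under its centre; its x axis runs along the row of three pots, which stand 85 mm apart.
- nest (a point): Centre of the floor of the nest on the carriage: a black round cup with a ring wall, inside 50 mm across and 10 mm deep, outside 62 mm; the pot's foot stands on this floor. It moves with the carriage. z up, y along the rail towards the loading side, x away from the operator towards the engraver. Carriage plate 80 mm wide, its top 4 mm below this point, from 45 mm on the -y side to 90 mm on the +y side.
- push_plate (a point): Centre of the upright push plate at the loading-side (+y) end of the carriage, 80 mm from the nest centre and 28 mm above the nest floor: 44 mm wide (x), 10 mm thick (y), its top edge 20 mm above this point and its foot 32 mm below. Same axes as the nest. Push it, or pinch it across y, to move the carriage.
- engrave_station (a point): Fixed point of the machine where the nest floor's centre lies when the carriage is in its middle (engraving) notch. Axes as for the nest; the rail runs along y. The aluminium base plate's top is 32 mm below this point.
- carriage (a joint): Position of the carriage along the rail in m: 0 in the engraving notch, +0.12 in the loading notch, -0.11 in the notch beyond; stops at +0.125 and -0.118. A spring ball plunger on the carriage drops into 10 mm wide notches of a steel strip; it draws the carriage in from about 4 mm either side and needs about 9 N to break out. Elsewhere the carriage stays where it is left (about 2 N friction). It starts empty, between +0.06 and +0.125.
- hook (a joint): Angle of the hook in rad: 0 when its bar is level with the jaw over the catch pin, growing as it lifts; 1.57 upright, stop at 2.0. It starts open at 1.3 to 1.9, where friction holds it; below about 1.1 rad it sinks by its own weight. Its forked jaw, 15 mm wide inside, goes over the 10 mm catch pin only when the carriage is in the engraving notch, and then rests on the pin at about 0.
- hook_grip (a point): Middle of the free part of the hook's round black handle, 12 mm across, 55 mm long, lying along the hook's x axis (level, across the rail, sticking out towards the operator). This point is 100 mm from the pivot and 37 mm from the bar's mid plane; about 15 mm of handle lie beyond it towards the tip. Pinched across y, the handle can turn between the fingers while the hook swings.
- hook_pivot (a point): Fixed pivot of the hook in the bar's mid plane, on a post at the operator's side of the machine, 24 mm above the nest floor's level, 60 mm on the -x side and 85 mm on the -y side of engrave_station. Axes as for engrave_station: the hook turns about x, and when closed it points along +y.
- catch_pin (a point): Catch pin of the carriage, a level steel pin 10 mm across along x, on the operator's side of the carriage; 60 mm on the -x side of the nest centre and 10 mm above the nest floor. This point is where the hook's jaw goes.
- engraver: The engraving spindle, a fixed part of the machine behind the rail at the middle station: level motor 52 mm across along x, its axis 28 mm above the nest floor, with a thin cutter whose tip is 36 mm on the +x side of engrave_station; motor block from 56 to 264 mm beyond that point, 70 mm wide, top 62 mm above the nest floor. Same origin and axes as the machine: the point on the table 44 mm below engrave_station.
- start_top (a point): Centre of the top of the start button, the flat black push button 26 mm across on the end of the grey control box nearest the operator. It stands in a 42 mm steel collar, 18 mm above the box's top (50 mm above the table); z up. The box (130 x 85 mm) also carries a wider mushroom stop button and a small dial 70 mm away.
- start (a joint): Travel of the start button in m: 0 up, 0.006 fully pressed (about 5 N); it springs back.
- cactus_pot: Pot of the same size with a round cactus, in the tray: bystander, loose. Origin under its foot; 82 mm tall.
- succulent_pot: Pot of the same size with a leafy succulent, in the tray: bystander, loose. Origin under its foot; 76 mm tall.
- brush: Dusting brush 190 mm long lying behind the tray: bystander.
- spanner: Steel spanner 150 mm long lying behind the control box: bystander.
- pick_pot: Pot with plant tags, 130 mm tall, behind the loading side: bystander. Origin under its foot.
- saucers: Stack of terracotta saucers 84 mm across, left of the tray: bystander.
- sprayer: Amber bottle 56 mm across, 150 mm tall, at the back right: bystander.
Things that resemble listed ones, but are neither listed nor needed, are in the scene too. Leave any pink look-alike of the part that bears pot_center alone. What is shaped like the part that bears start_top but pink is not meant.

How it is judged (in metres and radians):
On the way, in this order (a step that is already met when the one before it is completed fails the run):
1. the empty pot stands in the nest while the carriage is still out on the loading side (at least 45 mm from the engraving notch) (horizontal distance between pot_center and nest below 0.007 m and z of pot_center in the frame of nest between 0.022 and 0.032 m and angle between pot_center's own z axis and vertical below 0.1 rad and value of joint carriage above 0.045 m), for 0.2 s.
2. the carriage, with the pot in its nest, rests in the engraving notch (horizontal distance between pot_center and nest below 0.007 m and z of pot_center in the frame of nest between 0.022 and 0.032 m and angle between pot_center's own z axis and vertical below 0.1 rad and value of joint carriage between -0.003 and 0.003 m), for 0.3 s.
3. the hook is down over the catch pin (all of step 2 and value of joint hook below 0.06 rad), for 0.2 s.
4. the start button is pressed with the hook closed (all of step 3 and value of joint start above 0.004 m), for 0.05 s.
At the end, for the whole second after the job is handed in: The empty pot stands upright in the nest (7 mm, 0.1 rad); the carriage rests within 3 mm of the engraving notch; the hook lies over the catch pin (below 0.06 rad); the start button was pressed and is up again; nothing else has moved by more than 30 mm (all of step 3 and value of joint start below 0.0015 m and linear speed of pot below 0.02 m/s and velocity of joint carriage between -0.01 and 0.01 m/s); the robot touches nothing.
It fails at once if the robot or the pot bumps the engraver (over 3 N) (contact force between any of the fingers, the arm, pot and engraver above 3 N).
It fails at once if a planted pot or another thing on the table is moved by more than 30 mm or knocked over (distance of any of cactus_pot, succulent_pot, brush, spanner, pick_pot, saucers, sprayer from where it was at the start of the episode above 0.03 m or angle between any of cactus_pot, succulent_pot, brush, spanner, pick_pot, saucers, sprayer's own z axis and vertical above 0.5 rad).
It fails at once if the start button is pressed before the hook is closed (value of joint start above 0.003 m and value of joint hook above 0.06 rad).
It also fails if it takes over 64 s, if anything falls off the work surface, if the arm or the gripper's body presses on something with over 40 N, if the wrist force passes 120 N, or if a joint passes its speed limit or range.

## Robot

A 6-joint arm with a two-finger parallel gripper is mounted at the origin on the work surface. World frame = base frame: x ahead of the robot, y to its left, z up, the work surface at z = 0. Lengths are in mm, angles in rad, forces in N, time in s.
With the tool pointing down it reaches from about 275 to 850 mm from the base axis. Payload 19 kg.
Tool frame: the origin (TCP) lies at the very end of the fingers, on their centre line; the grasp point (between the pads) lies manip.grasp_offset behind it (manip.grasp_offset is the distance from the TCP to the grasp point, in mm); z points along the fingers, y is the line along which they close (so a half turn about z gives the same grasp; the last joint's range is limited). The gripper opens to 85 mm and grips with 20 to 120 N. Pads are 22 mm wide; open, the fingers measure 114 mm over their backs; the gripper's body (76 mm by 85 mm) begins 54 mm behind the grasp point. The pads swing forward as they close: fully open they stand 13 mm farther back than shut.
Start: joints at [-1.348, 0.15, 1.437, -0, 1.554, -0.134], TCP at [200.807, -538.764, 231.267] pointing down, gripper open.
Joint ranges: [-2.8, 2.8], [-0.68, 2.1], [0.12, 2.68], [-1.39, 4.53], [0.16, 2.79], [-2.81, 2.81]. Speed limits (rad/s): [1.89, 1.89, 2.22, 3.01, 3.01, 3.01].

## Interface

Orientations are given as a unit quaternion [x, y, z, w].
In Python, from cell import manip, snapshot, order gives the robot as it stands.
- The arm moves only by the tool play_rows, never from a script. Its arguments are lists of equal length, an entry for each row: "turn": the turn, a rotation vector about the tool's x, y, z in degrees, a list of three; "translation": the shift along the tool's x, y, z in m, a list of three; "jaw": the opening, from 0 (shut) to 1 (fully open). In form: {"turn": [[rx, ry, rz], ...], "translation": [[x, y, z], ...], "jaw": [jaw, ...]}. A call has 1 to 12 rows; each row is the pose to reach, as a shift and turn from the pose commanded when the call began, along the tool's axes at that moment; what a row does not reach only later rows make up. A row lasts 1/10 s, in which the tool goes at most 50 mm and 8.59 degrees, less where a joint would pass 70% of its speed; a pose out of reach is approached as far as the arm can. A call with a gripper value outside its range is refused whole. The fingers move at their own pace and stop on an object; "newtons" is the grip in N (left out, the last holds). Time passes only in rows, so rows that repeat a pose let the fingers close. It gives the time, the measured TCP pose, the force, the opening and the grip force at its end, in the units of the state.
- manip.get_state(): the state, without advancing time (a new reading comes with each control period).
- snapshot(name): name is "scene" or "top"; returns a dict with "frame" (420x560x3 uint8, red, green, blue), "depth" (420x560 float32, mm along the optical axis (not along the pixel's ray), 0 where there is no reading), "K" (3x3 intrinsics, pixels), "rvec" (rotation vector, rad) and "tvec" (3), from world to camera coordinates, as OpenCV has them. Camera axes: x right, y down, z forward; pixel columns grow to the right and rows downward; lengths in mm; the calibration is good to about 2 mm. A picture is of the moment at which its call begins.
- order.finish_job(): hands the job in; it is judged then, once.
The state is a dict: "time_s": time; "q": joint angles; "dq": joint speeds; "effort": joint torques, N m; "eef_pos": TCP position; "eef_rot": TCP orientation; "wrist_force": force on the tool from outside, world axes, zero at the start; "wrist_torque": the same for the moment, N m; "grip_width": finger opening in mm; "grasp_force": force on a finger pad.
Only numpy, scipy, OpenCV 4.12 (cv2) and the standard library are available. Lean on these libraries where they do the work, as an engineer would, in place of code of your own. Each camera call takes 0.05 s, during which the arm holds its last target. There are 200 camera calls.

## Working session

There is one attempt and no reset: what is moved stays moved. The work goes in short steps, Python scripts to look and compute and a tool call to move; the robot and the scene stay as the last step left them, time stands still between calls to the robot, and variables do not carry over. Pictures are saved under pics/ and viewed, at most 10 in all, crops included, and the job is handed in when it is done.

Besides the shell and the picture viewer there is one more tool, called after "Request:" as name(argument=value, ...), one argument or row to a line, values as JSON. play_rows: Moves the arm, as the interface text tells. Its arguments: {"type":"object","properties":{"turn":{"type":"array","items":{"type":"array","items":{"type":"number"}}},"translation":{"type":"array","items":{"type":"array","items":{"type":"number"}}},"jaw":{"type":"array","items":{"type":"number"}},"newtons":{"type":"number"}},"required":["turn","translation","jaw"]}

```bash
mkdir -p pics
cat > h.py <<'E'
import numpy as np,cv2
from cell import manip,snapshot,order
from scipy.spatial.transform import Rotation as R
def snap(n,f):
    s=snapshot(n); np.savez(''+f+'.npz',**s); return s
def load(f): return dict(np.load(''+f+'.npz'))
def world(s,u,v,d=None):
    u=int(round(u));v=int(round(v))
    if d is None: d=s['depth'][v,u]
    M=cv2.Rodrigues(s['rvec'])[0]
    p=np.linalg.inv(s['K'])@[u,v,1]*d
    return M.T@(p-s['tvec'].ravel())
def cloud(s):
    M=cv2.Rodrigues(s['rvec'])[0];v,u=np.indices(s['depth'].shape)
    p=np.stack([u,v,np.ones_like(u)],-1)@np.linalg.inv(s['K']).T*s['depth'][...,None]
    return (p-s['tvec'].ravel())@M
E
python3 - <<'E'
from h import *
for n in('scene','top'):
    s=snap(n,n); cv2.imwrite(f'pics/{n}.png',cv2.resize(s['frame'][...,::-1],(800,600),interpolation=cv2.INTER_CUBIC))
print(manip.grasp_offset,manip.get_state())
E
```

```text
18.700000000000003 {'time_s': 0.1, 'q': array([-1.34795749e+00,  1.50908182e-01,  1.43791257e+00,  4.48686174e-06,
        1.55382946e+00, -1.34032074e-01]), 'dq': array([ 1.91320925e-04, -5.10364753e-04, -1.33045765e-03, -2.13152437e-03,
       -1.30513639e-03,  9.60111470e-05]), 'effort': array([ 5.54062965e-03, -7.14386916e+01, -5.71791458e+01, -1.11485267e-04,
        7.14586364e-03, -9.62738454e-06]), 'eef_pos': array([ 200.790316  , -538.57276405,  230.77876447]), 'eef_rot': array([ 9.84122457e-01,  1.77490027e-01, -2.12310855e-05, -5.28359620e-04]), 'wrist_force': array([0.42074934, 0.00112696, 0.74060753]), 'wrist_torque': array([ 0.02090559,  0.04577192, -0.00739288]), 'grasp_force': 0.0, 'grip_width': 85.41040198709115}
```

View pics/scene.png

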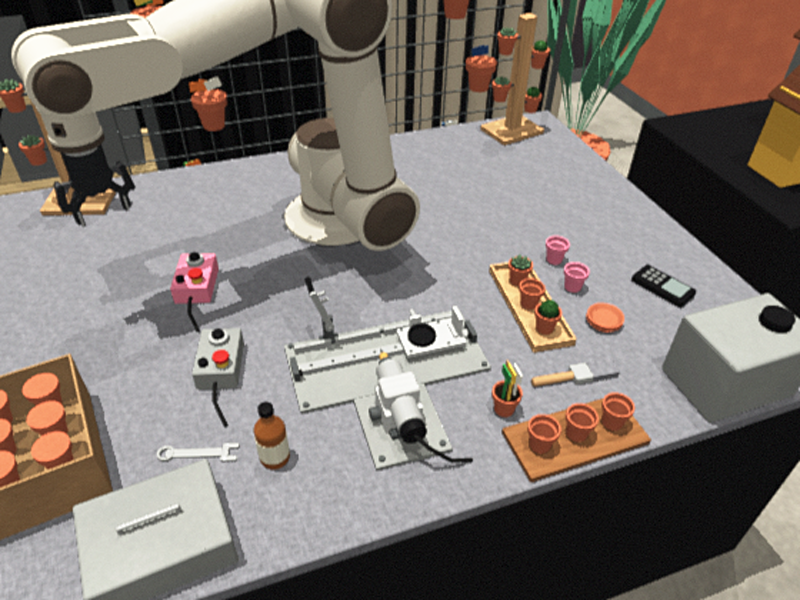

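View pics/top.png

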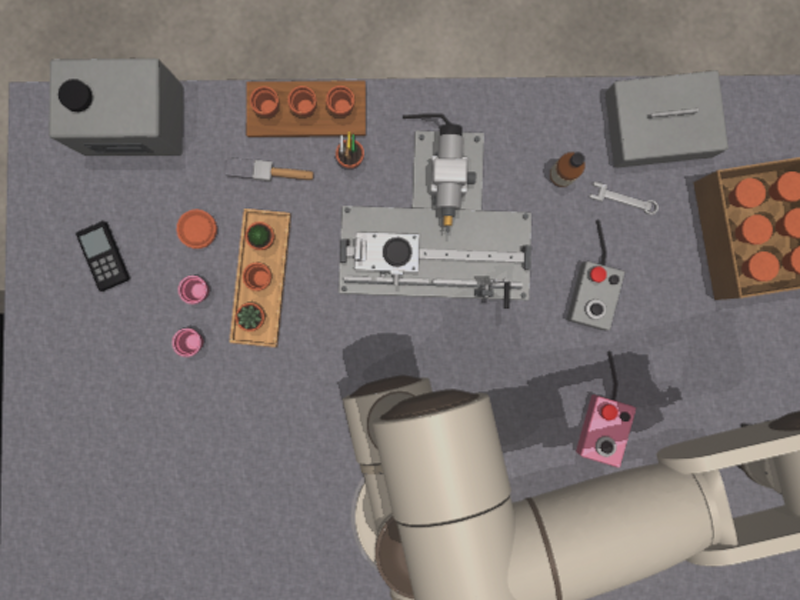

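The top view shows the empty pot in the middle tray place (258,277), the nest at (397,252), the push plate at about (358,252), the hook standing near (485,290) with its handle at (507,295), and the grey box's black start button at (596,309). Now I'll enlarge the view and measure.

Run:
```python
from h import *
s=load('top');C=cloud(s)
a=s['frame'][135:225,230:380,::-1];b=s['frame'][170:240,395:440,::-1]
cv2.imwrite('pics/m.png',cv2.resize(a,(800,480),interpolation=cv2.INTER_CUBIC))
t=load('scene'); cv2.imwrite('pics/ms.png',cv2.resize(t['frame'][185:290,130:345,::-1],(800,391),interpolation=cv2.INTER_CUBIC))
def reg(u0,u1,v0,v1,z0,z1):
    P=C[int(v0*.7):int(v1*.7),int(u0*.7):int(u1*.7)].reshape(-1,3);P=P[(P[:,2]>z0)&(P[:,2]<z1)];return P
def desc(n,P):
    (c,r)=cv2.minEnclosingCircle(P[:,:2].astype(np.float32)); print(n,len(P),'mean',P.mean(0).round(1),'circ',np.round(c,1),round(r,1),'rect',cv2.minAreaRect(P[:,:2].astype(np.float32)))
desc('pot rim',reg(240,278,258,296,55,70))
desc('cactus',reg(240,278,215,255,55,100))
desc('succ',reg(232,268,298,335,55,100))
desc('nest ring',reg(376,418,230,272,50,60))
desc('push',reg(345,376,230,275,75,105))
desc('button',reg(575,620,292,325,60,80))
desc('box',reg(560,630,250,335,44,54))
desc('base',reg(335,535,205,300,9,15))
desc('carr',reg(345,425,225,280,36,43))
desc('tray',reg(225,295,205,350,18,26))
P=reg(470,520,270,315,60,200);print(P[np.argsort(P[:,2])[::-1]][::4].round(0).tolist()[:60])
```

```text
pot rim 91 mean [511.6 334.1  62.3] circ [510.9 334. ] 30.1 rect ((512.4022827148438, 333.8916320800781), (57.96057891845703, 57.206077575683594), 89.4122314453125)
cactus 294 mean [595.  326.7  72.3] circ [596.7 328.1] 30.0 rect ((596.1646118164062, 327.9375305175781), (57.27153015136719, 58.52790832519531), 0.8726789355278015)
succ 293 mean [426.2 347.   67.9] circ [426.8 347.8] 29.8 rect ((426.19683837890625, 348.436767578125), (57.519596099853516, 56.6192741394043), 89.4826889038086)
nest ring 124 mean [562.3  41.8  54.4] circ [557.3  33.6] 38.2 rect ((563.2225341796875, 37.066322326660156), (59.71689987182617, 68.57266235351562), 40.75621032714844)
push 60 mean [565.3 119.8  92. ] circ [565.2 118.9] 21.8 rect ((565.2403564453125, 119.95662689208984), (9.243514060974121, 43.544761657714844), 89.79387664794922)
button 130 mean [ 438.6 -369.9   67.7] circ [ 438.4 -370.5] 20.4 rect ((438.4371337890625, -371.39508056640625), (37.31519317626953, 38.05583572387695), 61.545616149902344)
box 754 mean [ 464.6 -377.6   50.2] circ [ 467.8 -378.4] 74.2 rect ((467.4914245605469, -379.08551025
[... 943 characters left out ...]
2.0, -176.0, 168.0], [478.0, -168.0, 168.0], [486.0, -171.0, 168.0], [464.0, -168.0, 167.0], [475.0, -174.0, 167.0], [492.0, -177.0, 166.0], [473.0, -168.0, 166.0], [459.0, -168.0, 165.0], [492.0, -163.0, 163.0], [490.0, -167.0, 152.0], [496.0, -148.0, 148.0], [491.0, -166.0, 143.0], [492.0, -153.0, 130.0], [496.0, -145.0, 105.0], [494.0, -143.0, 96.0], [491.0, -147.0, 91.0], [468.0, -138.0, 84.0], [477.0, -147.0, 83.0], [471.0, -139.0, 81.0], [474.0, -139.0, 80.0], [477.0, -133.0, 79.0], [474.0, -142.0, 78.0], [474.0, -145.0, 77.0], [474.0, -154.0, 76.0], [469.0, -133.0, 75.0], [495.0, -137.0, 75.0], [477.0, -145.0, 73.0], [483.0, -146.0, 73.0], [489.0, -146.0, 71.0], [487.0, -143.0, 68.0]]
```

View pics/m.png

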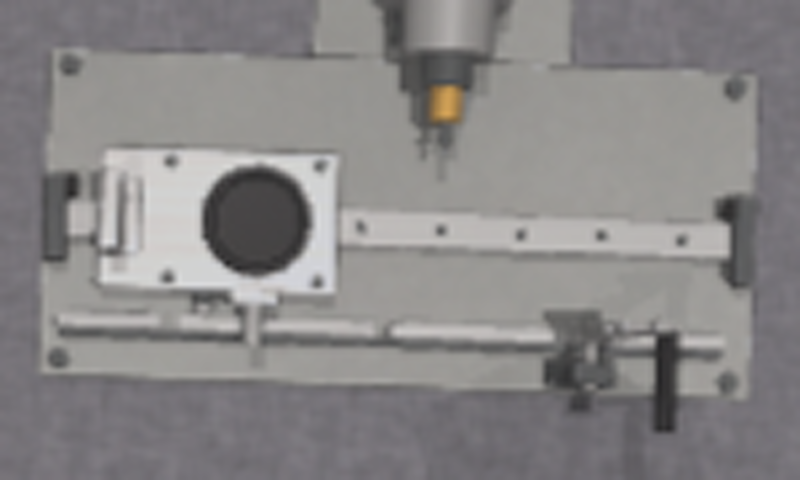

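View pics/ms.png

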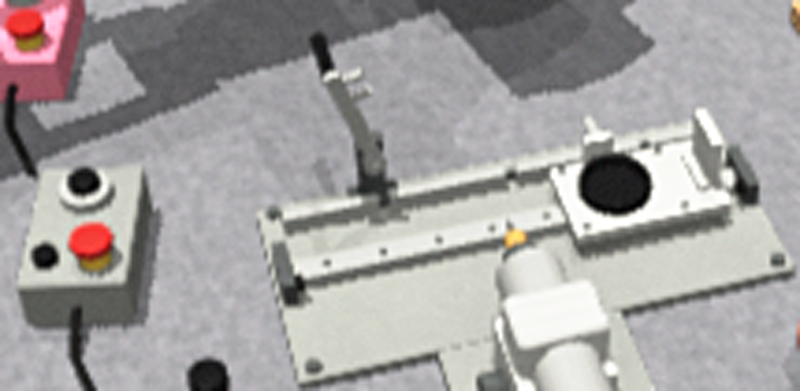

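The enlarged crops confirm the nest (black disc at crop (257,220)), the push plate at (120,215), the cutter at (440,165), and the open hook with its handle at (665,380). Next comes the rail direction and the nest position.

Run:
```python
from h import *
s=load('top');C=cloud(s)
M=cv2.Rodrigues(s['rvec'])[0];Ki=np.linalg.inv(s['K'])
def at(u,v,z):
    r=M.T@(Ki@[u,v,1]);o=-M.T@s['tvec'].ravel();return o+r*(z-o[2])/r[2]
cr=lambda x,y,z:at(230+(x+.5)/5.3333-.5,135+(y+.5)/5.3333-.5,z)
for p in [(55,48),(757,75),(745,398),(40,372)]: print('corner',cr(*p,12).round(1))
for p in [(70,66),(735,89),(727,382),(58,357)]: print('screw',cr(*p,13).round(1))
f=s['frame'].astype(int);g=f.max(-1)
m=np.zeros(g.shape,bool);m[160:192,262:294]=g[160:192,262:294]<90
v,u=np.nonzero(m)
Q=np.array([at(a,b,54) for a,b in zip(u,v)])
c,r=cv2.minEnclosingCircle(Q[:,:2].astype(np.float32));print('nest',Q.mean(0).round(1),c,r,cv2.fitEllipse(cv2.findContours(m.astype(np.uint8),0,1)[0][0]))
print('cutter tip',cr(441,178,72).round(1))
# button black disc
m=np.zeros(g.shape,bool);m[205:229,404:432]=True
for uu,vv in [(596,309)]: print('btn',at(uu*.7,vv*.7,68))
m&=(g<70);v,u=np.nonzero(m);Q=np.array([at(a,b,68) for a,b in zip(u,v)]);print('btn dark',len(Q),Q.mean(0),cv2.minEnclosingCircle(Q[:,:2].astype(np.float32)))
print('pin',cr(256,350,54),cr(257,300,54))
t=load('scene');D=cloud(t)
P=D[185:230,205:245].reshape(-1,3);P=P[(P[:,2]>60)];h=P[P[:,2]>100]
print('hook scene',h[np.argsort(-h[:,2])][::8].round(0).tolist())
print([D[185+int(y/3.72),130+int(x/3.72)].round(0).tolist() for x,y in[(318,40),(323,55),(326,66)]])
```

```text
corner [666.5 157.8  12. ]
corner [ 647.7 -248.5   12. ]
corner [ 460.8 -238.9   12. ]
corner [478.4 166.9  12. ]
screw [655.8 149.   13. ]
screw [ 639.5 -235.5   13. ]
screw [ 470.  -228.5   13. ]
screw [487.  156.4  13. ]Traceback (most recent call last):
  File "<stdin>", line 13, in <module>
cv2.error: OpenCV(4.12.0) /io/opencv/modules/imgproc/src/shapedescr.cpp:361: error: (-201:Incorrect size of input array) There should be at least 5 points to fit the ellipse in function 'fitEllipseNoDirect'
```

Run:
```python
from h import *
s=load('top');C=cloud(s)
M=cv2.Rodrigues(s['rvec'])[0];Ki=np.linalg.inv(s['K'])
def at(u,v,z):
    r=M.T@(Ki@[u,v,1]);o=-M.T@s['tvec'].ravel();return o+r*(z-o[2])/r[2]
cr=lambda x,y,z:at(230+(x+.5)/5.3333-.5,135+(y+.5)/5.3333-.5,z)
f=s['frame'].astype(int);g=f.max(-1)
m=np.zeros(g.shape,bool);m[163:190,265:292]=g[163:190,265:292]<110
v,u=np.nonzero(m)
Q=np.array([at(a,b,54) for a,b in zip(u,v)])
c,r=cv2.minEnclosingCircle(Q[:,:2].astype(np.float32));print('nest',len(Q),Q.mean(0).round(1),c,r)
print('nest read',cr(257,220,54))
print('cutter tip',cr(441,178,72).round(1))
m=np.zeros(g.shape,bool);m[205:229,404:432]=True
print('btn',at(596*.7,309*.7,68))
m&=(g<70);v,u=np.nonzero(m);Q=np.array([at(a,b,68) for a,b in zip(u,v)]);print('btn dark',len(Q),Q.mean(0),cv2.minEnclosingCircle(Q[:,:2].astype(np.float32)))
print('pin',cr(256,350,54),cr(257,300,54))
t=load('scene');D=cloud(t)
P=D[185:230,205:245].reshape(-1,3);h=P[P[:,2]>130]
print('hook scene',h[np.argsort(-h[:,2])][::6].round(0).tolist())
st=manip.get_state();print(st['eef_pos'],R.from_quat(st['eef_rot']).as_matrix().round(3))
```

```text
nest 319 [560.6  41.3  54. ] (552.6580200195312, 34.88823699951172) 39.5465087890625
nest read [561.11064718  40.64504747  54.        ]
cutter tip [581.9 -61.9  72. ]
btn [ 436.92341025 -370.2593617    68.        ]
btn dark 44 [ 438.07863198 -370.16049631   68.        ] ((437.81280517578125, -369.6854553222656), 12.104267120361328)
pin [487.93949979  41.63369407  54.        ] [516.04005692  40.90859137  54.        ]
hook scene [[1471.0, -348.0, 1033.0], [1471.0, -348.0, 1033.0], [493.0, -165.0, 174.0], [487.0, -173.0, 170.0], [474.0, -167.0, 170.0], [452.0, -173.0, 170.0], [493.0, -148.0, 169.0], [480.0, -171.0, 169.0], [483.0, -175.0, 168.0], [450.0, -170.0, 167.0], [451.0, -164.0, 166.0], [465.0, -165.0, 166.0], [495.0, -155.0, 165.0], [493.0, -172.0, 164.0], [494.0, -149.0, 162.0], [483.0, -175.0, 161.0], [492.0, -169.0, 159.0], [497.0, -159.0, 152.0], [496.0, -141.0, 150.0], [491.0, -146.0, 147.0], [495.0, -153.0, 144.0], [488.0, -154.0, 143.0], [493.0, -156.0, 140.0], [495.0, -165.0, 136.0], [496.0, -160.0, 132.0]]
[ 200.790316   -538.57276405  230.77876447] [[ 0.937  0.349 -0.   ]
 [ 0.349 -0.937  0.001]
 [ 0.    -0.001 -1.   ]]
```

```bash
cat >> h.py <<'E'
def plan(p,yaw,st=None):
    "tool-frame shift (m) and turn (deg) to reach TCP p, pointing down, tool x at world yaw (deg)"
    st=st or manip.get_state(); A=R.from_quat(st['eef_rot']); c,s=np.cos(np.radians(yaw)),np.sin(np.radians(yaw))
    B=R.from_matrix(np.array([[c,s,0],[s,-c,0],[0,0,-1]]))
    print('t',(A.inv().apply(np.array(p)-st['eef_pos'])/1000).round(4),'turn',(A.inv()*B).as_rotvec(degrees=True).round(2),'from',st['eef_pos'].round(1),'t=',st['time_s'])
E
python3 - <<'E'
from h import *
plan([511.8,334,150],-6.7)
C=cloud(load('top'))
P=C[80:165,285:345].reshape(-1,3)
for a,b in[(620,650),(650,700),(700,760)]:
    q=P[(P[:,0]>a)&(P[:,0]<b)&(P[:,2]>75)];print(a,len(q),q.mean(0).round(1),q[:,1].min(),q[:,1].max())
E
```

```text
t [ 0.5962 -0.7089  0.0816] turn [-6.000e-02  1.000e-02  2.715e+01] from [ 200.8 -538.6  230.8] t= 0.1
620 92 [638.4 -66.8  85. ] -91.08393187900279 -52.272789099813686
650 313 [676.6 -67.4  94.4] -103.2771695395031 -37.479623143186565
700 453 [727.2 -68.7 104.5] -105.07547375329438 -34.24792788022493
```

Request:
play_rows(
  turn=[
    [0,0,27.15],
    [0,0,27.15],
    [0,0,27.15],
    [0,0,27.15],
    [0,0,27.15],
    [0,0,27.15],
    [0,0,27.15],
    [0,0,27.15],
    [0,0,27.15],
    [0,0,27.15],
    [0,0,27.15],
    [0,0,27.15],
  ],
  translation=[
    [0.596,-0.709,0.0],
    [0.596,-0.709,0.0],
    [0.596,-0.709,0.0],
    [0.596,-0.709,0.0],
    [0.596,-0.709,0.0],
    [0.596,-0.709,0.0],
    [0.596,-0.709,0.0],
    [0.596,-0.709,0.0],
    [0.596,-0.709,0.0],
    [0.596,-0.709,0.0],
    [0.596,-0.709,0.0],
    [0.596,-0.709,0.0],
  ],
  jaw=[1,1,1,1,1,1,1,1,1,1,1,1],
  newtons=30,
)

```text
time_s: 1.3
eef_pos: [400.9, 24.5, 231.4]
eef_rot: [0.998, -0.058, 0.0, 0.0]
wrist_force: [2.2, -1.5, 0.4]
grip_width: 85.4
grasp_force: 0.0
```

```bash
python3 -c "
from h import *
plan([511.8,334,150],-6.7);print(manip.get_state()['q'])"
```

```text
t [ 0.074  -0.3204  0.0815] turn [ 0.   -0.03 -0.01] from [400.9  24.5 231.4] t= 1.3
[-1.31445514e-01 -2.21894231e-01  1.79678562e+00 -1.74453834e-05
  1.56613615e+00  1.55638215e+00]
```

Request:
play_rows(
  turn=[
    [0,0,0],
    [0,0,0],
    [0,0,0],
    [0,0,0],
    [0,0,0],
    [0,0,0],
    [0,0,0],
    [0,0,0],
    [0,0,0],
    [0,0,0],
    [0,0,0],
  ],
  translation=[
    [0.074,-0.32,0.08],
    [0.074,-0.32,0.08],
    [0.074,-0.32,0.08],
    [0.074,-0.32,0.08],
    [0.074,-0.32,0.08],
    [0.074,-0.32,0.08],
    [0.074,-0.32,0.08],
    [0.074,-0.32,0.08],
    [0.074,-0.32,0.12],
    [0.074,-0.32,0.12],
    [0.074,-0.32,0.12],
  ],
  jaw=[1,1,1,1,1,1,1,1,1,1,1],
)

```text
time_s: 2.4
eef_pos: [511.4, 331.0, 111.7]
eef_rot: [0.998, -0.059, -0.001, 0.0]
wrist_force: [-0.3, 0.2, 0.8]
grip_width: 85.4
grasp_force: 0.0
```

```bash
python3 -c "
from h import *
plan([511.8,334.5,33],-6.7)"
```

```text
t [ 0.     -0.0036  0.0787] turn [ 0.04  0.07 -0.03] from [511.4 331.  111.7] t= 2.4
```

Request:
play_rows(
  turn=[
    [0,0,0],
    [0,0,0],
    [0,0,0],
    [0,0,0],
    [0,0,0],
    [0,0,0],
    [0,0,0],
    [0,0,0],
  ],
  translation=[
    [0,-0.003,0.03],
    [0,-0.003,0.06],
    [0,-0.003,0.078],
    [0,-0.003,0.078],
    [0,-0.003,0.078],
    [0,-0.003,0.078],
    [0,-0.003,0.078],
    [0,-0.003,0.078],
  ],
  jaw=[1,1,1,1,0.55,0.55,0.55,0.55],
  newtons=30,
)

```text
time_s: 3.2
eef_pos: [513.2, 334.9, 35.9]
eef_rot: [0.998, -0.059, 0.002, -0.001]
wrist_force: [0.7, -2.0, 9.5]
grip_width: 57.0
grasp_force: 30.0
```

Request:
play_rows(
  turn=[
    [0,0,0],
    [0,0,0],
    [0,0,0],
    [0,0,0],
  ],
  translation=[
    [0,0,0],
    [0,0,0],
    [0,0,0],
    [0,0,0],
  ],
  jaw=[0.4,0.4,0.4,0.4],
  newtons=30,
)

```text
time_s: 3.6
eef_pos: [513.2, 334.9, 35.9]
eef_rot: [0.998, -0.059, 0.002, -0.001]
wrist_force: [-0.9, -1.2, 9.2]
grip_width: 56.9
grasp_force: 30.0
```

```bash
python3 -c "
from h import *
s=snap('top','t2');cv2.imwrite('pics/t2.png',cv2.resize(s['frame'][120:270,120:320,::-1],(800,600),interpolation=cv2.INTER_CUBIC));plan([0,0,0],-6.7)"
```

```text
t [-0.4707  0.3926  0.0337] turn [-0.11 -0.18 -0.01] from [513.3 334.9  35.9] t= 3.65
```

View pics/t2.png

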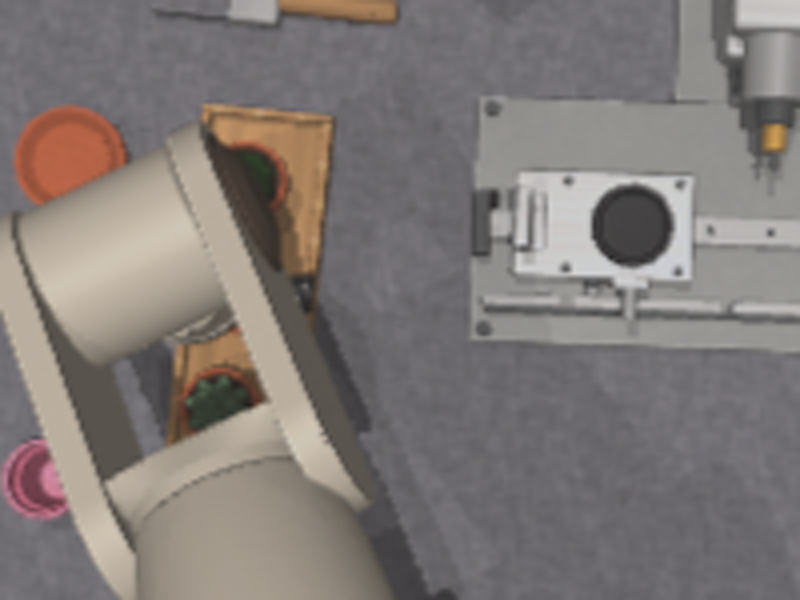

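The picture shows the gripper over the middle pot, with the neighbours and machine undisturbed. Next I lift the pot.

Request:
play_rows(
  turn=[
    [0,0,0],
    [0,0,0],
    [0,0,0],
    [0,0,0],
    [0,0,0],
    [0,0,0],
    [0,0,0],
  ],
  translation=[
    [0,0,-0.01],
    [0,0,-0.03],
    [0,0,-0.06],
    [0,0,-0.09],
    [0,0,-0.12],
    [0,0,-0.12],
    [0,0,-0.12],
  ],
  jaw=[0.4,0.4,0.4,0.4,0.4,0.4,0.4],
)

```text
time_s: 4.35
eef_pos: [512.3, 334.6, 154.8]
eef_rot: [0.998, -0.058, 0.001, -0.001]
wrist_force: [-0.0, 0.5, -1.8]
grip_width: 56.4
grasp_force: 32.4
```

```bash
python3 -c "
from h import *
plan([562.2,40.7,154],-2.5)
s=snap('scene','s3');u0,v0=300,130
cv2.imwrite('pics/s3.png',cv2.resize(s['frame'][v0:v0+150,u0:u0+200,::-1],(800,600),interpolation=cv2.INTER_CUBIC))"
```

```text
t [0.0839 0.2861 0.0006] turn [-0.07 -0.1  -4.2 ] from [512.3 334.6 154.8] t= 4.35
```

View pics/s3.png

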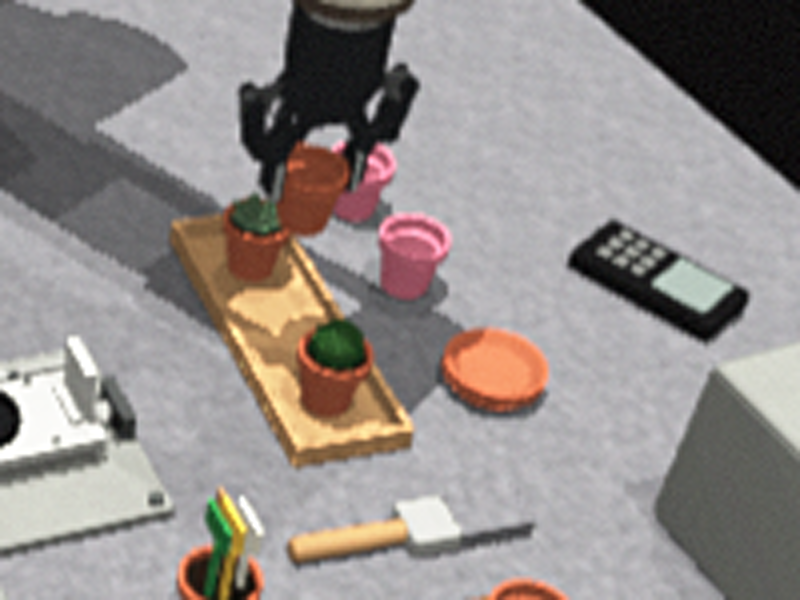

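The pot hangs upright between the fingers (crop 312,190) and both planted pots are still in place. I'll check the pot's offset in the hand from depth.

```bash
python3 -c "
from h import *
s=load('s3');D=cloud(s);f=s['frame'].astype(int)
v,u=np.nonzero((f[...,0]>f[...,1]*1.5)&(f[...,0]-f[...,1]>40)&(f[...,2]<f[...,1]*1.2))
P=D[v,u];P=P[(abs(P[:,0]-512)<45)&(abs(P[:,1]-334)<45)&(P[:,2]>110)]
print(len(P),P.min(0),P.max(0),np.percentile(P,[2,98],axis=0))
for z in range(115,190,10):
  q=P[abs(P[:,2]-z)<5]
  if len(q): print(z,len(q),q.min(0).round(1),q.max(0).round(1))
"
```

```text
291 [477.8912124  307.67375866 125.13815011] [541.19599461 377.62622464 445.77885792] [[481.94320311 309.88318073 132.36565461]
 [539.21482027 363.70351364 183.43363958]]
125 4 [518.1 321.7 125.1] [526.1 327.3 129.9]
135 23 [512.9 314.9 130.4] [533.3 347.  139.5]
145 35 [484.2 313.  140.3] [532.3 354.5 150. ]
155 50 [486.1 310.9 150.1] [534.  358.3 159.8]
165 68 [479.8 308.5 160.2] [538.4 376.  169.7]
175 80 [477.9 307.7 170.1] [541.2 377.6 179.9]
185 27 [486.8 311.3 180.3] [541.1 364.8 184.4]
```

Request:
play_rows(
  turn=[
    [0,0,-4.2],
    [0,0,-4.2],
    [0,0,-4.2],
    [0,0,-4.2],
    [0,0,-4.2],
    [0,0,-4.2],
    [0,0,-4.2],
    [0,0,-4.2],
    [0,0,-4.2],
    [0,0,-4.2],
    [0,0,-4.2],
    [0,0,-4.2],
  ],
  translation=[
    [0.008,0.028,0],
    [0.02,0.067,0],
    [0.032,0.107,0],
    [0.043,0.146,0],
    [0.054,0.185,0],
    [0.066,0.224,0],
    [0.076,0.26,0],
    [0.084,0.286,0],
    [0.084,0.286,0],
    [0.084,0.286,0],
    [0.084,0.286,0],
    [0.084,0.286,0],
  ],
  jaw=[0.4,0.4,0.4,0.4,0.4,0.4,0.4,0.4,0.4,0.4,0.4,0.4],
)

```text
time_s: 5.6
eef_pos: [561.9, 41.5, 153.2]
eef_rot: [1.0, -0.021, -0.0, -0.0]
wrist_force: [0.2, -0.0, -1.1]
grip_width: 56.9
grasp_force: 32.5
```

```bash
python3 -c "
from h import *
plan([562.2,40.7,76],-2.5)
s=snap('scene','s4');D=cloud(s);f=s['frame'].astype(int)
v,u=np.nonzero((f[...,0]>f[...,1]*1.5)&(f[...,0]-f[...,1]>40)&(f[...,2]<f[...,1]*1.2))
P=D[v,u];P=P[(abs(P[:,0]-562)<45)&(abs(P[:,1]-41)<45)&(P[:,2]>110)]
for z in range(115,190,10):
  q=P[abs(P[:,2]-z)<5]
  if len(q): print(z,len(q),q.min(0).round(1),q.max(0).round(1))
"
```

```text
t [0.0004 0.0008 0.0772] turn [-0.02  0.02  0.06] from [561.9  41.5 153.2] t= 5.6
125 10 [568.9  28.2 125. ] [578.9  52.1 128.8]
135 26 [537.   22.3 130.5] [580.2  57.2 139.8]
145 49 [534.5  20.8 140.6] [583.   59.5 149.8]
155 69 [534.4  19.5 150.1] [584.2  65.2 159.9]
165 82 [530.4  17.  160.1] [589.2  68.  169.9]
175 96 [529.   16.2 170.2] [591.   72.2 179.9]
185 13 [535.6  19.  180. ] [588.5  68.1 183.7]
```

Request:
play_rows(
  turn=[
    [0,0,0],
    [0,0,0],
    [0,0,0],
    [0,0,0],
    [0,0,0],
    [0,0,0],
    [0,0,0],
    [0,0,0],
    [0,0,0],
  ],
  translation=[
    [0.001,0.001,0.03],
    [0.001,0.001,0.055],
    [0.001,0.001,0.066],
    [0.001,0.001,0.072],
    [0.001,0.001,0.076],
    [0.001,0.001,0.079],
    [0.001,0.001,0.081],
    [0.001,0.001,0.082],
    [0.001,0.001,0.082],
  ],
  jaw=[0.4,0.4,0.4,0.4,0.4,0.4,0.4,0.4,0.4],
)

```text
time_s: 6.55
eef_pos: [564.3, 39.7, 73.8]
eef_rot: [1.0, -0.022, 0.002, -0.0]
wrist_force: [-3.9, 2.0, 17.7]
grip_width: 56.9
grasp_force: 33.7
```

Request:
play_rows(
  turn=[
    [0,0,0],
    [0,0,0],
    [0,0,0],
    [0,0,0],
    [0,0,0],
  ],
  translation=[
    [0,0,-0.002],
    [0,0,-0.002],
    [0,0,-0.002],
    [0,0,-0.002],
    [0,0,-0.002],
  ],
  jaw=[0.4,0.75,1,1,1],
)

```text
time_s: 7.05
eef_pos: [563.0, 39.6, 73.2]
eef_rot: [1.0, -0.022, -0.0, -0.0]
wrist_force: [-0.6, -0.2, -0.3]
grip_width: 85.4
grasp_force: 0.0
```

Request:
play_rows(
  turn=[
    [0,0,0],
    [0,0,0],
    [0,0,0],
    [0,0,0],
    [0,0,0],
  ],
  translation=[
    [0,0,-0.02],
    [0,0,-0.05],
    [0,0,-0.08],
    [0,0,-0.08],
    [0,0,-0.08],
  ],
  jaw=[1,1,1,1,1],
)

```text
time_s: 7.55
eef_pos: [563.2, 39.6, 153.5]
eef_rot: [1.0, -0.022, 0.0, -0.0]
wrist_force: [1.2, 0.7, -1.8]
grip_width: 85.3
grasp_force: 0.0
```

```bash
python3 -c "
from h import *
s=snap('scene','s5')
cv2.imwrite('pics/s5.png',cv2.resize(s['frame'][170:320,180:380,::-1],(800,600),interpolation=cv2.INTER_CUBIC))
D=cloud(s);f=s['frame'].astype(int)
v,u=np.nonzero((f[...,0]>f[...,1]*1.5)&(f[...,0]-f[...,1]>40)&(f[...,2]<f[...,1]*1.2))
P=D[v,u];P=P[(abs(P[:,0]-562)<45)&(abs(P[:,1]-41)<45)&(P[:,2]>50)&(P[:,2]<110)]
for z in range(55,110,10):
  q=P[abs(P[:,2]-z)<5]
  if len(q): print(z,len(q),q.min(0).round(1),q.max(0).round(1))
plan([565.2,120,130],-2.5)
P=D.reshape(-1,3);P=P[(abs(P[:,0]-565)<30)&(abs(P[:,1]-120)<30)&(P[:,2]>85)&(P[:,2]<96)];print('plate',P.mean(0),P.min(0),P.max(0))
"
```

```text
55 24 [540.3  20.8  50.6] [584.8  53.   60. ]
65 46 [537.8  20.   60.2] [584.6  61.2  69.6]
75 64 [536.   18.7  70.1] [586.2  64.5  80. ]
85 84 [531.7  14.9  80.6] [590.5  68.7  90. ]
95 99 [531.2  13.5  90.1] [591.6  70.4 100. ]
105 21 [533.7  12.1 100. ] [590.9  68.9 103.6]
t [-0.0011 -0.0804  0.0227] turn [-0.01  0.04 -0.01] from [562.8  39.6 152.7] t= 7.6
plate [567.51060659 122.23933235  90.59185882] [547.41391996 117.28591436  85.06223622] [589.50354563 128.23082774  95.38730638]
```

View pics/s5.png

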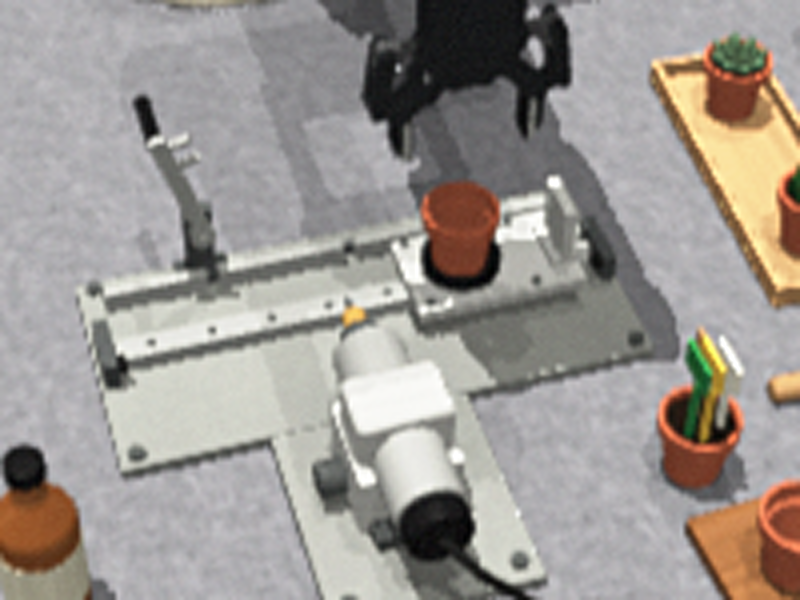

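The pot stands upright in the nest (crop 461,230). Next I pinch the push plate.

Request:
play_rows(
  turn=[
    [0,0,0],
    [0,0,0],
    [0,0,0],
    [0,0,0],
    [0,0,0],
    [0,0,0],
    [0,0,0],
  ],
  translation=[
    [-0.001,-0.03,0],
    [-0.001,-0.06,0],
    [-0.001,-0.08,0],
    [-0.001,-0.08,0],
    [-0.001,-0.08,0.02],
    [-0.001,-0.08,0.022],
    [-0.001,-0.08,0.022],
  ],
  jaw=[0.4,0.4,0.4,0.4,0.4,0.4,0.4],
)

```text
time_s: 8.3
eef_pos: [565.1, 119.0, 130.5]
eef_rot: [1.0, -0.022, -0.001, 0.0]
wrist_force: [0.5, -0.0, -0.6]
grip_width: 34.3
grasp_force: 0.0
```

```bash
python3 -c "
from h import *
plan([565.2,120,62],-2.5)"
```

```text
t [ 0.0002 -0.001   0.0685] turn [ 0.01  0.12 -0.03] from [565.1 119.  130.5] t= 8.3
```

Request:
play_rows(
  turn=[
    [0,0,0],
    [0,0,0],
    [0,0,0],
    [0,0,0],
    [0,0,0],
    [0,0,0],
    [0,0,0],
    [0,0,0],
    [0,0,0],
  ],
  translation=[
    [0,-0.001,0.025],
    [0,-0.001,0.05],
    [0,-0.001,0.068],
    [0,-0.001,0.068],
    [0,-0.001,0.068],
    [0,-0.001,0.068],
    [0,-0.001,0.068],
    [0,-0.001,0.068],
    [0,-0.001,0.068],
  ],
  jaw=[0.4,0.4,0.4,0.4,0.3,0.2,0.1,0.05,0.05],
  newtons=25,
)

```text
time_s: 9.2
eef_pos: [566.3, 120.6, 64.9]
eef_rot: [1.0, -0.022, 0.001, -0.0]
wrist_force: [-0.3, 0.8, 6.0]
grip_width: 9.6
grasp_force: 25.6
```

Request:
play_rows(
  turn=[
    [0,0,0],
    [0,0,0],
    [0,0,0],
    [0,0,0],
    [0,0,0],
    [0,0,0],
    [0,0,0],
    [0,0,0],
    [0,0,0],
    [0,0,0],
    [0,0,0],
    [0,0,0],
  ],
  translation=[
    [0,0.003,0],
    [0,0.01,0],
    [0,0.02,0],
    [0,0.031,0],
    [0,0.042,0],
    [0,0.053,0],
    [0,0.064,0],
    [0,0.074,0],
    [0,0.083,0],
    [0,0.09,0],
    [0,0.094,0],
    [0,0.096,0],
  ],
  jaw=[0.05,0.05,0.05,0.05,0.05,0.05,0.05,0.05,0.05,0.05,0.05,0.05],
)

```text
time_s: 10.4
eef_pos: [562.2, 24.6, 64.8]
eef_rot: [1.0, -0.022, 0.001, -0.0]
wrist_force: [1.2, 2.2, 6.3]
grip_width: 9.6
grasp_force: 25.7
```

Request:
play_rows(
  turn=[
    [0,0,0],
    [0,0,0],
  ],
  translation=[
    [0,0.001,0],
    [0,0.001,0],
  ],
  jaw=[0.05,0.05],
)

```text
time_s: 10.6
eef_pos: [562.2, 23.4, 64.8]
eef_rot: [1.0, -0.022, 0.001, 0.0]
wrist_force: [0.5, 0.4, 6.6]
grip_width: 9.8
grasp_force: 25.7
```

Request:
play_rows(
  turn=[
    [0,0,0],
    [0,0,0],
  ],
  translation=[
    [0,0.002,0],
    [0,0.002,0],
  ],
  jaw=[0.05,0.05],
)

```text
time_s: 10.8
eef_pos: [562.1, 21.2, 64.8]
eef_rot: [1.0, -0.022, 0.001, 0.0]
wrist_force: [0.7, -5.3, 6.4]
grip_width: 9.4
grasp_force: 25.7
```

Request:
play_rows(
  turn=[
    [0,0,0],
    [0,0,0],
  ],
  translation=[
    [0,0.002,0],
    [0,0.002,0],
  ],
  jaw=[0.05,0.05],
)

```text
time_s: 11.0
eef_pos: [562.0, 19.3, 64.8]
eef_rot: [1.0, -0.022, 0.001, 0.0]
wrist_force: [-0.6, -1.5, 6.7]
grip_width: 9.3
grasp_force: 25.7
```

The notch is drawing the carriage in (−5 N, then −1.5 N). I release it so it can settle.

Request:
play_rows(
  turn=[
    [0,0,0],
    [0,0,0],
    [0,0,0],
    [0,0,0],
  ],
  translation=[
    [0,0.001,0],
    [0,0.001,0],
    [0,0.001,0],
    [0,0.001,0],
  ],
  jaw=[0.05,0.2,0.4,0.4],
)

```text
time_s: 11.4
eef_pos: [561.2, 18.6, 63.5]
eef_rot: [1.0, -0.022, 0.0, 0.0]
wrist_force: [0.5, 0.2, 0.4]
grip_width: 34.0
grasp_force: 0.0
```

Request:
play_rows(
  turn=[
    [0,0,0],
    [0,0,0],
    [0,0,0],
    [0,0,0],
    [0,0,0],
    [0,0,0],
    [0,0,0],
    [0,0,0],
  ],
  translation=[
    [0,0,-0.02],
    [0,0,-0.05],
    [0,0,-0.08],
    [0,0,-0.12],
    [0,0,-0.16],
    [0,0,-0.19],
    [0,0,-0.19],
    [0,0,-0.19],
  ],
  jaw=[0.4,0.4,0.4,0.4,0.4,0.4,0.4,0.4],
)

```text
time_s: 12.2
eef_pos: [561.2, 18.6, 253.4]
eef_rot: [1.0, -0.022, 0.0, -0.0]
wrist_force: [-0.5, 0.1, -0.5]
grip_width: 34.4
grasp_force: 0.0
```

```bash
python3 -c "
from h import *
s=snap('scene','s6');D0=cloud(load('s5'));D=cloud(s)
cv2.imwrite('pics/s6.png',cv2.resize(s['frame'][170:320,180:380,::-1],(800,600),interpolation=cv2.INTER_CUBIC))
def plate(D,y):
  P=D.reshape(-1,3);P=P[(abs(P[:,0]-563)<30)&(abs(P[:,1]-y)<14)&(P[:,2]>80)&(P[:,2]<96)];return len(P),P.mean(0).round(1)
print('before',plate(D0,121),'after',plate(D,20))
P=D[150:240,190:250].reshape(-1,3);h=P[(P[:,2]>70)&(P[:,2]<185)&(P[:,0]<505)&(abs(P[:,1]+155)<35)]
hd=h[(h[:,0]<484)&(h[:,2]>120)];print('handle',len(hd),hd.mean(0).round(1),hd.min(0).round(0),hd.max(0).round(0))
b=h[(h[:,0]>487)];
for z in range(70,180,10):
  q=b[abs(b[:,2]-z)<5]
  if len(q): print(z,len(q),q.mean(0).round(1))
plan([462,-100,255],-2.5)
"
```

```text
before (50, array([568.4, 121.4,  88.5])) after (51, array([563.8,  18.8,  89.5]))
handle 44 [ 460.1 -169.3  167.6] [ 436. -175.  164.] [ 483. -164.  172.]
70 13 [ 497.2 -141.6   72.6]
80 12 [ 495.1 -142.6   78.5]
90 14 [ 495.3 -145.2   89.7]
100 13 [ 493.6 -148.5   99. ]
110 11 [ 494.9 -152.4  110. ]
120 14 [ 495.6 -155.5  120.8]
130 13 [ 493.8 -158.7  129.9]
140 18 [ 493.8 -157.5  141. ]
150 22 [ 494.6 -156.7  149.3]
160 22 [ 493.2 -164.5  161.1]
170 20 [ 493.5 -161.8  168.7]
t [-0.0936  0.1229 -0.0025] turn [-0.01  0.06 -0.01] from [560.9  18.6 252.5] t= 12.25
```

View pics/s6.png

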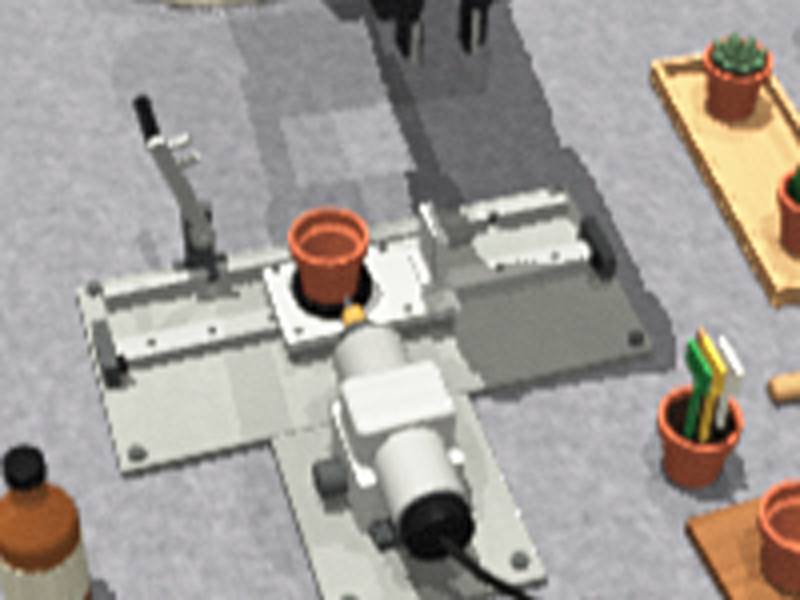

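The pot and carriage sit at the cutter: the plate moved 102.6 mm and settled. The hook handle is at about (456, −169, 166) and the pivot at about (493, −144, 68).

```bash
python3 -c "
from h import *
plan([457,-169.3,200],-2.5)"
```

```text
t [-0.0955  0.1923  0.0525] turn [-0.01  0.06 -0.01] from [560.9  18.6 252.5] t= 12.25
```

Request:
play_rows(
  turn=[
    [0,0,0],
    [0,0,0],
    [0,0,0],
    [0,0,0],
    [0,0,0],
    [0,0,0],
    [0,0,0],
    [0,0,0],
    [0,0,0],
  ],
  translation=[
    [-0.015,0.03,0],
    [-0.035,0.07,0],
    [-0.055,0.11,0],
    [-0.075,0.15,0],
    [-0.095,0.192,0],
    [-0.095,0.192,0],
    [-0.095,0.192,0.03],
    [-0.095,0.192,0.052],
    [-0.095,0.192,0.052],
  ],
  jaw=[0.4,0.4,0.4,0.4,0.45,0.45,0.45,0.45,0.45],
  newtons=20,
)

```text
time_s: 13.15
eef_pos: [456.5, -168.1, 197.7]
eef_rot: [1.0, -0.022, -0.003, -0.002]
wrist_force: [0.6, -0.2, 0.5]
grip_width: 38.4
grasp_force: 0.0
```

```bash
python3 -c "
from h import *
plan([457,-169.3,148],-2.5)"
```

```text
t [0.0008 0.0013 0.0497] turn [-0.17  0.31 -0.01] from [ 456.5 -168.1  197.7] t= 13.15
```

Request:
play_rows(
  turn=[
    [0,0,0],
    [0,0,0],
    [0,0,0],
    [0,0,0],
    [0,0,0],
    [0,0,0],
    [0,0,0],
    [0,0,0],
    [0,0,0],
  ],
  translation=[
    [0.001,0.001,0.025],
    [0.001,0.001,0.049],
    [0.001,0.001,0.049],
    [0.001,0.001,0.049],
    [0.001,0.001,0.049],
    [0.001,0.001,0.049],
    [0.001,0.001,0.049],
    [0.001,0.001,0.049],
    [0.001,0.001,0.049],
  ],
  jaw=[0.45,0.45,0.45,0.3,0.2,0.1,0.08,0.08,0.08],
  newtons=20,
)

```text
time_s: 14.05
eef_pos: [459.3, -170.5, 153.7]
eef_rot: [1.0, -0.022, 0.001, 0.001]
wrist_force: [-0.1, -2.2, 7.1]
grip_width: 11.3
grasp_force: 20.5
```

```bash
python3 -c "
from h import *
st=manip.get_state();print(st['eef_pos'],R.from_quat(st['eef_rot']).as_matrix().round(3).tolist(),st['wrist_force'])
y0=-144.3;a0=1.82;r=101
y=st['eef_pos'][1]
for a in np.linspace(a0,0,21): print(round(a,2),round(-(r*np.cos(a)-r*np.cos(a0))/1000*-1,4),round(-(r*np.sin(a)-r*np.sin(a0))/1000,4))
"
```

```text
[ 459.33339133 -170.54130535  153.71259275] [[0.999, -0.044, 0.002], [-0.044, -0.999, -0.001], [0.002, 0.001, -1.0]] [-0.13394085 -2.21505966  7.07952841]
1.82 0.0 -0.0
1.73 0.009 -0.0019
1.64 0.0181 -0.0029
1.55 0.0273 -0.0031
1.46 0.0365 -0.0025
1.37 0.0455 -0.001
1.27 0.0544 0.0013
1.18 0.0631 0.0044
1.09 0.0714 0.0082
1.0 0.0794 0.0128
0.91 0.0869 0.0181
0.82 0.0939 0.0241
0.73 0.1003 0.0307
0.64 0.1061 0.0378
0.55 0.1112 0.0454
0.46 0.1156 0.0535
0.36 0.1193 0.0619
0.27 0.1222 0.0706
0.18 0.1242 0.0796
0.09 0.1255 0.0887
0.0 0.1259 0.0979
```

Request:
play_rows(
  turn=[
    [0,0,0],
    [0,0,0],
    [0,0,0],
    [0,0,0],
    [0,0,0],
    [0,0,0],
    [0,0,0],
    [0,0,0],
    [0,0,0],
    [0,0,0],
    [0,0,0],
    [0,0,0],
  ],
  translation=[
    [0,-0.005,-0.001],
    [0,-0.014,-0.0025],
    [0,-0.023,-0.003],
    [0,-0.032,-0.003],
    [0,-0.041,-0.002],
    [0,-0.05,0],
    [0,-0.059,0.003],
    [0,-0.067,0.006],
    [0,-0.075,0.01],
    [0,-0.083,0.015],
    [0,-0.087,0.018],
    [0,-0.087,0.018],
  ],
  jaw=[0.08,0.08,0.08,0.08,0.08,0.08,0.08,0.08,0.08,0.08,0.08,0.08],
)

```text
time_s: 15.25
eef_pos: [462.7, -82.4, 133.9]
eef_rot: [1.0, -0.022, -0.0, -0.0]
wrist_force: [3.0, 1.3, 2.9]
grip_width: 11.0
grasp_force: 22.1
```

Request:
play_rows(
  turn=[
    [0,0,0],
    [0,0,0],
    [0,0,0],
    [0,0,0],
    [0,0,0],
    [0,0,0],
    [0,0,0],
    [0,0,0],
    [0,0,0],
    [0,0,0],
    [0,0,0],
    [0,0,0],
  ],
  translation=[
    [0,-0.007,0.006],
    [0,-0.013,0.0125],
    [0,-0.019,0.02],
    [0,-0.024,0.027],
    [0,-0.0285,0.035],
    [0,-0.0325,0.044],
    [0,-0.0355,0.0525],
    [0,-0.0375,0.0615],
    [0,-0.0387,0.0705],
    [0,-0.039,0.077],
    [0,-0.039,0.08],
    [0,-0.039,0.08],
  ],
  jaw=[0.08,0.08,0.08,0.08,0.08,0.08,0.08,0.08,0.08,0.08,0.08,0.08],
)

```text
time_s: 16.45
eef_pos: [464.2, -42.1, 53.4]
eef_rot: [1.0, -0.022, -0.0, -0.002]
wrist_force: [6.4, 21.5, 1.9]
grip_width: 11.2
grasp_force: 24.9
```

Request:
play_rows(
  turn=[
    [0,0,0],
    [0,0,0],
    [0,0,0],
    [0,0,0],
    [0,0,0],
    [0,0,0],
  ],
  translation=[
    [0,-0.002,0],
    [0,-0.002,0],
    [0,-0.002,0],
    [0,-0.002,0],
    [0,-0.002,0],
    [0,-0.002,0],
  ],
  jaw=[0.08,0.2,0.4,0.45,0.45,0.45],
)

```text
time_s: 17.05
eef_pos: [464.3, -42.2, 54.3]
eef_rot: [1.0, -0.022, -0.0, -0.0]
wrist_force: [-0.3, -0.5, 0.6]
grip_width: 38.5
grasp_force: 0.0
```

Request:
play_rows(
  turn=[
    [0,0,0],
    [0,0,0],
    [0,0,0],
    [0,0,0],
    [0,0,0],
    [0,0,0],
  ],
  translation=[
    [0,0,-0.02],
    [0,0,-0.05],
    [0,0,-0.08],
    [0,0,-0.11],
    [0,0,-0.11],
    [0,0,-0.11],
  ],
  jaw=[0.45,0.45,0.45,0.45,0.45,0.45],
)

```text
time_s: 17.65
eef_pos: [464.5, -42.3, 164.5]
eef_rot: [1.0, -0.022, 0.0, 0.0]
wrist_force: [-0.5, -0.9, -1.2]
grip_width: 38.9
grasp_force: 0.0
```

```bash
python3 -c "
from h import *
s=snap('scene','s7');D0=cloud(load('s6'));D=cloud(s)
cv2.imwrite('pics/s7.png',cv2.resize(s['frame'][190:280,190:310,::-1],(800,600),interpolation=cv2.INTER_CUBIC))
def plate(D,y):
  P=D.reshape(-1,3);P=P[(abs(P[:,0]-563)<30)&(abs(P[:,1]-y)<14)&(P[:,2]>80)&(P[:,2]<96)];return len(P),P.mean(0).round(1)
print('before',plate(D0,20),'after',plate(D,20))
P=D.reshape(-1,3);h=P[(P[:,2]>45)&(P[:,2]<110)&(P[:,0]<520)&(P[:,0]>425)&(P[:,1]>-160)&(P[:,1]<-20)]
hd=h[(h[:,0]<482)];print('handle',len(hd),hd.mean(0).round(1),hd.min(0).round(0),hd.max(0).round(0))
b=h[(h[:,0]>484)&(h[:,0]<503)]
for y in range(-150,-20,10):
  q=b[abs(b[:,1]-y)<5]
  if len(q): print(y,len(q),q.mean(0).round(1),q[:,2].max().round(1))
plan([437.9,-370.2,110],-2.5)
"
```

```text
before (51, array([563.8,  18.8,  89.5])) after (49, array([563.2,  19. ,  89.6]))
handle 77 [ 470.1 -100.6   71. ] [ 446. -152.   49.] [482. -34.  80.]
-150 13 [ 494.3 -148.1   70.6] 77.7
-140 18 [ 495.9 -140.1   71.3] 80.2
-130 14 [ 495.9 -130.4   68.8] 73.2
-120 14 [ 496.8 -120.7   68.1] 76.7
-110 14 [ 495.8 -110.3   67.2] 73.0
-100 15 [ 497.1 -100.2   67.5] 77.0
-90 13 [496.2 -90.1  66.8] 72.6
-80 14 [497.3 -80.3  66.9] 74.1
-70 9 [498.7 -71.3  70. ] 74.1
-60 5 [497.5 -61.1  73. ] 75.5
-50 4 [495.9 -49.5  72.9] 74.0
-40 9 [491.4 -41.3  72.6] 75.4
t [-0.0118  0.3289  0.0536] turn [-0.01  0.04 -0.01] from [464.1 -42.2 163.7] t= 17.7
```

View pics/s7.png

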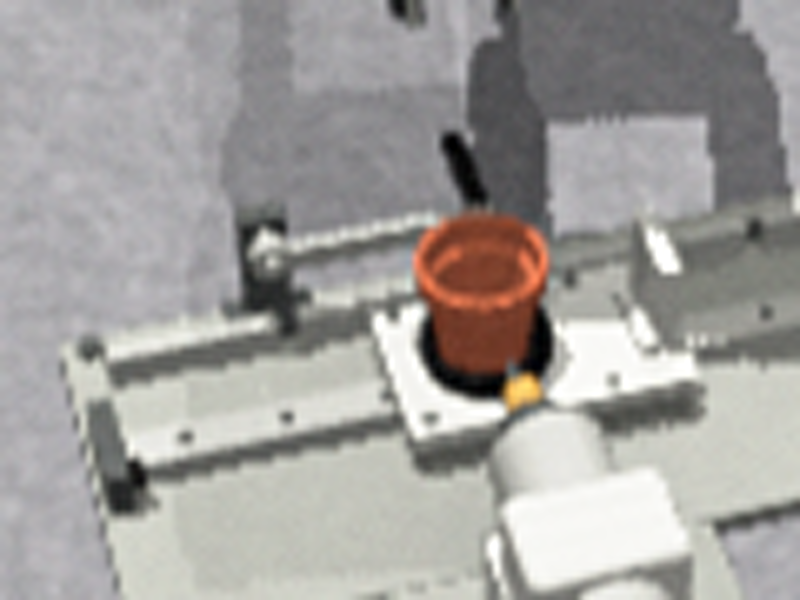

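The carriage has not moved, and the bar looks level with its jaw on the pin. I'll press lightly on the handle to confirm the angle by touch.

Request:
play_rows(
  turn=[
    [0,0,0],
    [0,0,0],
    [0,0,0],
    [0,0,0],
    [0,0,0],
    [0,0,0],
    [0,0,0],
    [0,0,0],
    [0,0,0],
  ],
  translation=[
    [-0.004,0.001,0.02],
    [-0.004,0.001,0.045],
    [-0.004,0.001,0.065],
    [-0.004,0.001,0.08],
    [-0.004,0.001,0.084],
    [-0.004,0.001,0.087],
    [-0.004,0.001,0.09],
    [-0.004,0.001,0.092],
    [-0.004,0.001,0.092],
  ],
  jaw=[0,0,0,0,0,0,0,0,0],
)

```text
time_s: 18.6
eef_pos: [460.7, -43.0, 73.1]
eef_rot: [1.0, -0.022, 0.0, 0.0]
wrist_force: [-4.5, 1.0, 9.6]
grip_width: -0.0
grasp_force: 4.5
```

Contact came at z = 73 mm, so the handle centre is at 67 mm and the hook is closed (about 0 rad). Next is the start button.

Request:
play_rows(
  turn=[
    [0,0,0],
    [0,0,0],
    [0,0,0],
    [0,0,0],
    [0,0,0],
    [0,0,0],
    [0,0,0],
    [0,0,0],
    [0,0,0],
    [0,0,0],
    [0,0,0],
    [0,0,0],
  ],
  translation=[
    [0,0,-0.03],
    [0,0,-0.06],
    [-0.002,0.03,-0.065],
    [-0.003,0.075,-0.065],
    [-0.004,0.12,-0.065],
    [-0.005,0.165,-0.065],
    [-0.006,0.21,-0.065],
    [-0.007,0.255,-0.065],
    [-0.008,0.3,-0.065],
    [-0.008,0.328,-0.065],
    [-0.008,0.328,-0.04],
    [-0.008,0.328,-0.04],
  ],
  jaw=[0,0,0,0,0,0,0,0,0,0,0,0],
)

```text
time_s: 19.8
eef_pos: [436.9, -370.1, 109.8]
eef_rot: [1.0, -0.023, -0.001, -0.002]
wrist_force: [-0.4, -0.2, 0.1]
grip_width: 0.2
grasp_force: 0.0
```

```bash
python3 -c "
from h import *
plan([437.9,-370.2,68],-2.5)
s=snap('scene','s8');D=cloud(s).reshape(-1,3);P=D[(abs(D[:,0]-438)<25)&(abs(D[:,1]+370)<25)&(D[:,2]>60)&(D[:,2]<80)];print(len(P),P.mean(0),P.min(0),P.max(0))
cv2.imwrite('pics/s8.png',cv2.resize(s['frame'][150:285,60:240,::-1],(800,600),interpolation=cv2.INTER_CUBIC))
"
```

```text
t [0.0011 0.0002 0.0418] turn [-0.17  0.16 -0.08] from [ 436.9 -370.1  109.8] t= 19.8
101 [ 442.27786363 -368.13402674   66.47101074] [ 422.56588992 -386.04152368   60.06500436] [ 461.74492046 -347.6323424    77.26936256]
```

View pics/s8.png

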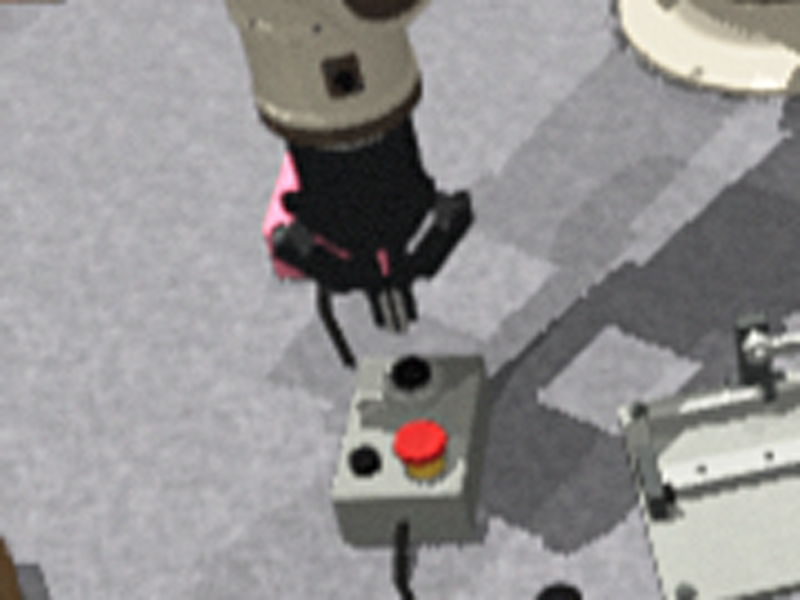

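Request:
play_rows(
  turn=[
    [0,0,0],
    [0,0,0],
    [0,0,0],
    [0,0,0],
    [0,0,0],
    [0,0,0],
    [0,0,0],
    [0,0,0],
    [0,0,0],
  ],
  translation=[
    [0.001,0,0.02],
    [0.001,0,0.036],
    [0.001,0,0.041],
    [0.001,0,0.044],
    [0.001,0,0.046],
    [0.001,0,0.047],
    [0.001,0,0.048],
    [0.001,0,0.049],
    [0.001,0,0.049],
  ],
  jaw=[0,0,0,0,0,0,0,0,0],
)

```text
time_s: 20.75
eef_pos: [439.6, -370.6, 65.6]
eef_rot: [1.0, -0.022, 0.001, 0.001]
wrist_force: [-4.8, 9.1, 26.6]
grip_width: -0.1
grasp_force: 13.0
```

```bash
python3 -c "
from h import *
for n in('top','scene'):
  D=cloud(load(n)).reshape(-1,3);r=np.hypot(D[:,0]-437.9,D[:,1]+370.2)
  for a in range(0,28,4):
    q=D[(r>=a)&(r<a+4)&(D[:,2]<90)];print(n,a,len(q),q.mean(0).round(1),np.percentile(q[:,2],[10,50,90]).round(1))
print(manip.get_state()['wrist_force'],manip.get_state()['eef_pos'])
"
```

```text
top 0 7 [ 437.7 -368.9   74. ] [71.5 72.9 77.3]
top 4 17 [ 437.8 -371.6   73.3] [66.7 72.9 79.1]
top 8 32 [ 437.9 -367.4   71.5] [61.9 72.3 77.3]
top 12 37 [ 437.8 -368.5   65.6] [59.8 64.5 73.3]
top 16 64 [ 437.6 -366.2   60.4] [49.1 61.8 66.2]
top 20 50 [ 434.7 -365.3   54.1] [48.  53.3 61.8]
top 24 71 [ 439.1 -368.8   50.8] [46.7 51.1 54.8]
scene 0 5 [ 437.1 -370.4   71.8] [69.5 72.5 73.8]
scene 4 12 [ 438.5 -370.7   70.5] [67.3 72.  74.1]
scene 8 26 [ 440.4 -371.3   68.3] [60.6 69.3 73.6]
scene 12 36 [ 444.6 -367.7   64.2] [58.3 65.2 71.3]
scene 16 49 [ 448.4 -371.7   57.2] [48.2 59.5 62.1]
scene 20 50 [ 448.8 -366.5   53.1] [46.5 51.7 61.6]
scene 24 32 [ 444.7 -372.3   49.2] [46.3 49.4 52.2]
[-4.81313456  9.12736234 26.58868328] [ 439.55469441 -370.55931128   65.6420506 ]
```

The button top is at about 72 mm, so at 65.6 mm with 27 N it is bottomed at full travel. Now I retreat.

Request:
play_rows(
  turn=[
    [0,0,0],
    [0,0,0],
    [0,0,0],
    [0,0,0],
    [0,0,0],
    [0,0,0],
    [0,0,0],
    [0,0,0],
  ],
  translation=[
    [0,0,-0.02],
    [0,0,-0.05],
    [0,0,-0.09],
    [0,0,-0.13],
    [-0.04,0.03,-0.15],
    [-0.08,0.06,-0.15],
    [-0.1,0.08,-0.15],
    [-0.1,0.08,-0.15],
  ],
  jaw=[0,0,0,0,0,0,0,0],
)

```text
time_s: 21.55
eef_pos: [332.9, -448.2, 213.9]
eef_rot: [1.0, -0.024, -0.0, 0.001]
wrist_force: [0.7, -0.0, -0.8]
grip_width: -0.1
grasp_force: 0.0
```

```bash
python3 -c "
from h import *
s=snap('scene','s9');D=cloud(s)
P=D.reshape(-1,3);q=P[(abs(P[:,0]-563)<30)&(abs(P[:,1]-20)<14)&(P[:,2]>80)&(P[:,2]<96)];print('plate',q.mean(0).round(1))
q=P[(abs(P[:,0]-458)<15)&(abs(P[:,1]+44)<12)&(P[:,2]>55)];print('handle',len(q),q.mean(0).round(1),q[:,2].max())
r=np.hypot(P[:,0]-437.9,P[:,1]+370.2);q=P[(r<8)&(P[:,2]<90)];print('btn',np.median(q[:,2]))
f=s['frame'].astype(int);m=(f[...,0]>f[...,1]*1.5)&(f[...,0]-f[...,1]>40);q=D[m];q=q[(abs(q[:,0]-557)<45)&(abs(q[:,1]+62)<45)&(q[:,2]>60)&(q[:,2]<115)];print('pot',q.min(0),q.max(0))
print(manip.get_state()['eef_pos'],manip.get_state()['wrist_force'])
"
```

```text
plate [563.7  18.9  89.3]
handle 25 [459.8 -41.2  72.3] 77.3932355268909
btn 71.1757083174985
pot [524.56399171 -89.28033985  60.52579555] [587.30267797 -33.22615048 104.28537288]
[ 334.32052961 -447.10022557  213.72664766] [-0.5281266  -0.17929406 -0.86332206]
```

```bash
python3 -c "
from h import *
print(order.finish_job())"
```

```text
the job is handed in; nothing more can be done
None
```

The job is handed in at about 21.6 s of 64 s: the pot is in the nest, the carriage is in the engraving notch, the hook is closed on the pin, and the start button was pressed and is back up; the hand-in returned no verdict.

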